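# Slide the sediment sample jars into the divided crate

## Robot

A 6-joint arm with a two-finger parallel gripper is mounted at the origin on the work surface. World frame = base frame: x ahead of the robot, y to its left, z up, the work surface at z = 0. Lengths are in m, angles in rad, forces in N, time in s.
With the tool pointing down it reaches from about 0.4 to 0.825 m from the base axis. Payload 7 kg.
Tool frame: the origin (TCP) lies on the centre line of the jaws, within the pads' length; the fingertips stand 22 mm ahead of it and the grasp point (between the pads) lies 3 mm ahead of it; z points along the fingers, y is the line along which they close (so a half turn about z gives the same grasp; the last joint's range is limited). The gripper opens to 88 mm and grips with 3 to 60 N. Pads are 19 mm wide; open, the fingers measure 130 mm over their backs; the gripper's body (78 mm by 193 mm) begins 47 mm behind the grasp point.
Start: joints at [1.625, 0.359, 0.012, 0, -1.224, -0.288], TCP at [0.156, 0.657, 0.227] pointing down, gripper open.
Joint ranges: [-3.07, 3.07], [-1.43, 2.12], [-1.02, 1.25], [-3.03, 1.67], [-3.05, -0], [-3.03, 3.03]. Speed limits (rad/s): [2.39, 2.39, 3.01, 3.14, 3.14, 3.14].

## Interface

Orientations are given as [roll, pitch, yaw] about the fixed x, y, z axes, in that order (R = Rz(yaw) Ry(pitch) Rx(roll)).
In Python, from station import arm gives the robot as it stands.
- The arm moves only by the tool arm_command, never from a script. Its argument "series" is one flat list of numbers, 7 for each row, row after row: the turn, a rotation vector about the tool's x, y, z each as a share of 90 degrees, from -1 to 1, then the shift along the tool's x, y, z each as a share of 0.1 m, from -1 to 1, then the opening, from 0 (shut) to 1 (fully open). A call has 1 to 8 rows; each row is the pose to reach, as a shift and turn from the pose commanded when the call began, along the tool's axes at that moment; what a row does not reach only later rows make up. A row lasts 1/8 s, in which the tool goes at most 62.5 mm and 10.7 degrees, less where a joint would pass 70% of its speed; a pose out of reach is approached as far as the arm can. A call with a number of a shift or a turn outside -1 to 1 is refused whole. A call with a gripper value outside its range is refused whole. The fingers move at their own pace and stop on an object; "force" is the grip in N (left out, the last holds). Time passes only in rows, so rows that repeat a pose let the fingers close. It gives the time, the measured TCP pose, the force, the opening and the grip force at its end, in the units of the state.
- arm.get_state(): the state, without advancing time (a new reading comes with each control period).
- arm.grab_frame(name): name is "scene" or "side" or "wrist"; returns the picture (400x640x3 uint8, blue, green, red); there is no depth.
- arm.camera_model(name): a dict with "fovy" (degrees; the focal length in pixels is half the picture's height over the tangent of half this angle, whatever the lens; pixels are square), "cx", "cy" (the principal point, pixels), "pose" (4x4, takes a point from camera to world coordinates). Camera axes: x right, y down, z forward; pixel columns grow to the right and rows downward; lengths in m; the calibration is good to about 2 mm. A picture is of the moment at which its call begins: read the wrist's pose just before it. camera_model takes no time and is no camera call; for the wrist camera it gives the pose at the moment of the call.
- arm.job_done(): hands the job in; it is judged then, once.
The state is a dict: "t": time; "q": joint angles; "qd": joint speeds; "joint_efforts": joint torques, N m; "eef_pos": TCP position; "ee_rot": TCP orientation; "force": force on the tool from outside, world axes, zero at the start; "moment": the same for the moment, N m; "width": finger opening in m; "gripper_force": force on a finger pad.
Only numpy, scipy, OpenCV 4.12 (cv2) and the standard library are available. Lean on these libraries where they do the work, as an engineer would, in place of code of your own. Each camera call takes 0.05 s, during which the arm holds its last target. There are 200 camera calls.

## Task

Put the three loose sample jars away, one into each free bay of the open-fronted crate (the bays with a cork spot): slide each jar along the bench until it stands fully inside its bay, not sticking out past the divider ends. The jars are full, so keep them upright and do not lift them off the bench. Leave the jar that is already in the crate, the tally counter, the little vial and the petri dish where they stand.

Things in the scene. Friction and masses are not known exactly. Their poses are not given: they have to be found in the camera images.
- crate: fixed plywood crate, floorless: four bays side by side, open on top and towards the robot. 424 mm wide (y), walls 8 mm thick, 60 mm high; bays 96 mm wide inside, 100 mm deep, pitch 104 mm. Origin: middle of the bay row at bench level; mouth at x = -50 mm, back wall faces at x = +50 and +58 mm; bay centres at y = -156, -52, +52, +156 mm; x points into the bays.
- pad_a: a round cork spot, 72 mm across, marking one of the three free bays (flush with the bench, look only). Origin: its centre, the centre of that bay at bench level (z = 0); x points into the bay: mouth (divider ends) at x = -50 mm, back wall at x = +50 mm, divider faces at y = -48 and +48 mm.
- pad_b: another round cork spot, 72 mm across, marking one of the three free bays (flush with the bench, look only). Origin: its centre, the centre of that bay at bench level (z = 0); x points into the bay: mouth (divider ends) at x = -50 mm, back wall at x = +50 mm, divider faces at y = -48 and +48 mm.
- pad_c: another round cork spot, 72 mm across, marking one of the three free bays (flush with the bench, look only). Origin: its centre, the centre of that bay at bench level (z = 0); x points into the bay: mouth (divider ends) at x = -50 mm, back wall at x = +50 mm, divider faces at y = -48 and +48 mm.
- jar_1: one of three equal jars standing loose on the bench in front of the crate: the same wide white plastic sample jar, 84 mm in diameter and 97 mm high over its grey screw lid (lid 83 mm across, top 17 mm), about 0.35 kg, too wide to grasp. Origin: centre of its underside; z up.
- jar_2: one of three equal jars standing loose on the bench in front of the crate: the same wide white plastic sample jar, 84 mm in diameter and 97 mm high over its grey screw lid (lid 83 mm across, top 17 mm), about 0.35 kg, too wide to grasp. Origin: centre of its underside; z up.
- jar_3: one of three equal jars standing loose on the bench in front of the crate: the same wide white plastic sample jar, 84 mm in diameter and 97 mm high over its grey screw lid (lid 83 mm across, top 17 mm), about 0.35 kg, too wide to grasp. Origin: centre of its underside; z up.
- jar_in: a fourth jar of the same kind (84 mm in diameter, 97 mm high), already standing in the bay that has no visible cork spot; leave it. Origin: centre of its underside.
- counter: round steel tally counter standing in the row of loose jars on the near edge of a flat paper card (look only, no thickness), 44 mm in diameter, 38 mm high with its push knob; leave it. Origin: centre of its underside.
- vial: small upright amber glass vial with black cap, 25 mm in diameter, 54 mm high, standing just in front of the occupied bay; leave it. Origin: centre of its underside.
- dish: flat lidded petri dish lying beside the crate, 90 mm in diameter, 18 mm high; leave it. Origin: centre of its underside.
Mind the look-alikes: they are no part of the job. What is shaped like the jar_1 but pink or turquoise is not meant.

How it is judged:
By the outcome, as a careful person would: the job done as asked, in the order asked, and still so for the second after the job is handed in, with the robot touching nothing.
It also fails if it takes over 66 s, if anything falls off the work surface, if the arm or the gripper's body presses on something with over 40 N, if the wrist force passes 120 N, or if a joint passes its speed limit or range.

## Working session

There is one attempt and no reset: what is moved stays moved. The work goes in short steps, Python scripts to look and compute and a tool call to move; the robot and the scene stay as the last step left them, time stands still between calls to the robot, and variables do not carry over. Pictures are saved under pics/ and viewed, at most 10 in all, crops included, and the job is handed in when it is done.

Besides the shell and the picture viewer there is one more tool, called after "Emit:" by a JSON object that holds its "fn" and its "kwargs". arm_command: Moves the arm, as the interface text tells. Its arguments: {"type":"object","properties":{"series":{"type":"array"},"force":{"type":"number"}},"required":["series"]}

```bash
mkdir -p pics; ls
python3 - <<'E'
from station import arm
import cv2,numpy as np
s=arm.get_state();print(s)
for n in("scene","side"):
    cv2.imwrite(f"pics/{n}0.png",arm.grab_frame(n))
for n in("scene","side","wrist"):
    print(n,arm.camera_model(n))
E
```

```text
pics
{'t': 0.0, 'q': array([ 1.62509467e+00,  3.59415544e-01,  1.10599841e-02, -3.48190380e-04,
       -1.22410156e+00, -2.88115260e-01]), 'qd': array([ 0.00138321,  0.00014926, -0.0007474 , -0.00015613, -0.0001171 ,
        0.00173429]), 'joint_efforts': array([ 1.48743202e-03, -5.82717061e+01,  2.93052274e+01,  6.99721947e+00,
        6.83462567e-03, -1.49993011e-04]), 'eef_pos': array([0.1562963 , 0.65615344, 0.226505  ]), 'ee_rot': array([ 3.13990730e+00, -1.58126497e-04, -2.33935371e-01]), 'force': array([-0.28642395, -0.36992044,  1.01222242]), 'moment': array([ 0.01371574,  0.00069677, -0.02976669]), 'gripper_force': 0.0, 'width': 0.08758936925754164}
scene {'fovy': 56.76814926266028, 'cx': 318.58653796709234, 'cy': 197.2478575527042, 'pose': array([[ 0.85878699,  0.41138835, -0.30535968,  0.73968647],
       [ 0.51230841, -0.68373115,  0.51966509, -0.32124818],
       [ 0.00500024, -0.60271995, -0.79793713,  0.61811231],
       [ 0.        ,  0.        ,  0.        ,  1.        ]])}
side {'fovy': 54.77005669144192, 'cx': 321.9076399826032, 'cy': 197.9983277865765, 'pose': array([[ 0.81530494, -0.36511793,  0.44940711,  0.10077318],
       [-0.57886134, -0.4951199 ,  0.6479011 , -0.54969682],
       [-0.01404991, -0.78838137, -0.61502636,  0.61912802],
       [ 0.        ,  0.        ,  0.        ,  1.        ]])}
wrist {'fovy': 68.4218662491821, 'cx': 323.9567607448105, 'cy': 198.84199463597696, 'pose': array([[-2.30536167e-01, -9.28571468e-01, -2.90874722e-01,
         2.35856353e-01],
       [-9.73063653e-01,  2.20133784e-01,  6.84707614e-02,
         6.37396387e-01],
       [ 4.51357763e-04,  2.98824606e-01, -9.54307944e-01,
         3.83452397e-01],
       [ 0.00000000e+00,  0.00000000e+00,  0.00000000e+00,
         1.00000000e+00]])}
```

View pics/scene0.png

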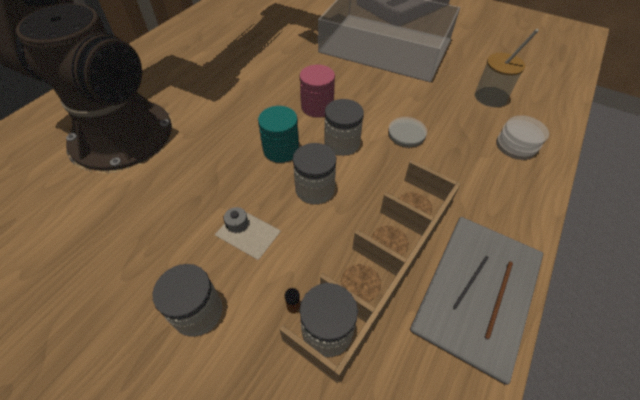

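View pics/side0.png

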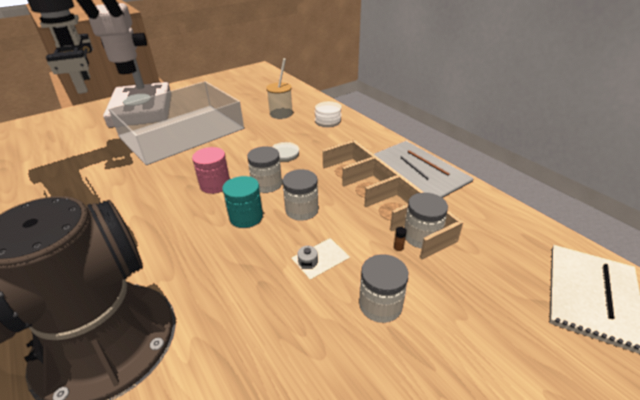

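Scene view: loose jar lids are at about (185,285), (315,160) and (343,112), and jar_in at (329,305). The counter is at (236,218), the vial at (293,300) and the dish at (407,131). The corks are at about (416,203), (391,238) and (362,282). Side view: loose lids are at (384,270), (301,181) and (264,157), and jar_in at (427,206).

Run:
```python
import cv2,numpy as np
a=cv2.imread("pics/scene0.png")[155:375,270:470];b=cv2.imread("pics/side0.png")[130:260,310:470]
A=cv2.resize(a,None,fx=2.7,fy=2.7,interpolation=cv2.INTER_CUBIC)
cv2.imwrite("pics/cropA.png",A)
cv2.imwrite("pics/cropB.png",cv2.resize(b,None,fx=4.5,fy=4.5,interpolation=cv2.INTER_CUBIC))
for n,ps in(("scene",[(185,283),(315,158),(343,112),(329,305)]),("side",[(384,268),(301,180),(264,156),(427,205)])):
    im=cv2.imread(f"pics/{n}0.png")
    for u,v in ps: print(n,im[v,u],[im[v+d,u].tolist() for d in(-16,8,16,20,24,28)])
im=cv2.imread("pics/scene0.png")
for u,v in[(416,203),(391,238),(362,282)]:print(im[v,u])
```

```text
scene [68 71 75] [[72, 72, 75], [70, 74, 77], [70, 73, 73], [74, 74, 77], [72, 74, 77], [72, 74, 76]]
scene [69 71 72] [[71, 95, 117], [68, 71, 73], [47, 48, 52], [36, 39, 40], [67, 75, 79], [61, 68, 70]]
scene [67 70 70] [[69, 101, 132], [68, 72, 74], [38, 39, 43], [69, 77, 79], [59, 69, 70], [56, 64, 68]]
scene [71 74 77] [[68, 71, 71], [72, 75, 78], [72, 73, 77], [73, 76, 80], [76, 77, 79], [71, 73, 77]]
side [114 118 123] [[125, 179, 229], [114, 118, 124], [113, 117, 123], [113, 117, 122], [57, 58, 60], [175, 196, 208]]
side [116 119 125] [[118, 169, 219], [107, 110, 115], [129, 143, 153], [112, 124, 131], [105, 119, 132], [112, 128, 140]]
side [114 118 123] [[119, 170, 220], [55, 55, 59], [116, 128, 137], [118, 134, 146], [110, 126, 139], [111, 126, 140]]
side [114 117 124] [[178, 188, 197], [115, 118, 124], [73, 80, 84], [111, 124, 132], [117, 130, 140], [111, 126, 138]]
[ 55  81 107]
[ 56  81 108]
[ 58  86 115]
```

View pics/cropA.png

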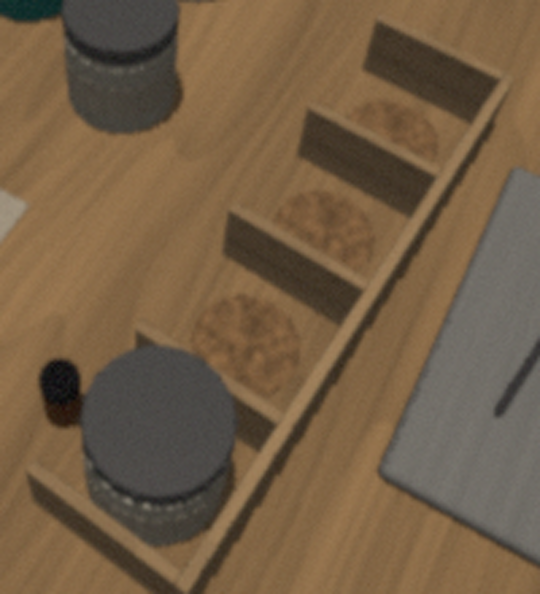

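View pics/cropB.png

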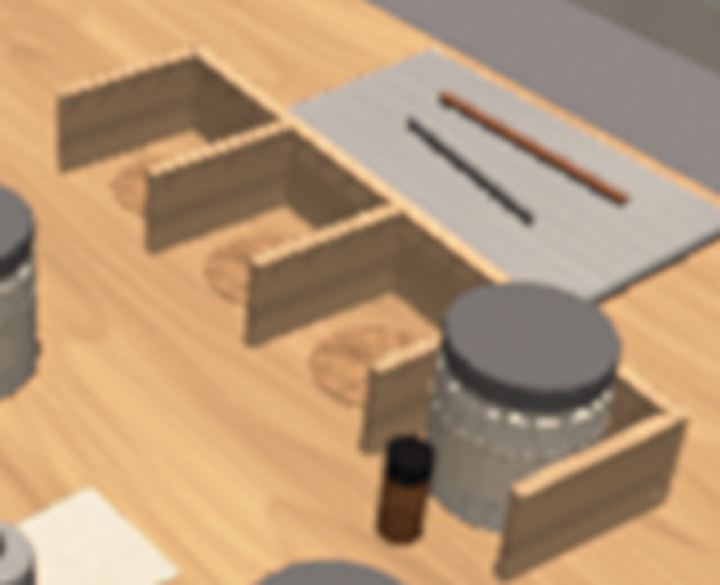

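Crop A and crop B show the front ends of the wall tops. In A they are at (378,22), (308,107), (232,212), (140,333) and (33,470), with back corners at (508,80) and (185,588). In B they are at (60,98), (150,175), (252,264), (370,370) and (510,490), with back corners at (198,50) and (685,418).

```bash
cat > h.py <<'E'
import cv2,numpy as np
from station import arm
def ray(n,uv):
    m=arm.camera_model(n);f=200/np.tan(np.radians(m["fovy"]/2));P=m["pose"]
    d=P[:3,:3]@np.array([(uv[0]-m["cx"])/f,(uv[1]-m["cy"])/f,1]);return P[:3,3],d/np.linalg.norm(d)
def plane(n,uv,z):
    o,d=ray(n,uv);return o+d*(z-o[2])/d[2]
def tri(a,b,na="scene",nb="side"):
    (o,d),(p,e)=ray(na,a),ray(nb,b)
    s=np.linalg.lstsq(np.c_[d,-e],p-o,rcond=None)[0];x,y=o+d*s[0],p+e*s[1]
    return (x+y)/2,np.linalg.norm(x-y)
def lid(im,n,uv,tol=9,z=.097):   # flood from the lid top; circle through its outline on the plane z
    mask=np.zeros((402,642),np.uint8)
    cv2.floodFill(im.copy(),mask,uv,0,(tol,)*3,(tol,)*3,cv2.FLOODFILL_FIXED_RANGE|cv2.FLOODFILL_MASK_ONLY|(255<<8))
    m=cv2.morphologyEx(mask[1:-1,1:-1],cv2.MORPH_OPEN,np.ones((5,5)))
    c=max(cv2.findContours(m,0,1)[0],key=cv2.contourArea);e=cv2.fitEllipse(cv2.convexHull(c))
    w=np.array([plane(n,p[0],z)[:2] for p in c]);(x,y),r=cv2.minEnclosingCircle(np.float32(w))
    return e[0],(x,y,r)
E
python3 - <<'E'
from h import *
A=[(378,22),(308,107),(232,212),(140,333),(33,470),(508,80),(185,588)]
B=[(60,98),(150,175),(252,264),(370,370),(510,490),(198,50),(685,418)]
for a,b in zip(A,B):
    p,e=tri((270+a[0]/2.7,155+a[1]/2.7),(310+b[0]/4.5,130+b[1]/4.5));print("wall",p.round(4),round(e,4))
S=cv2.imread("pics/scene0.png");D=cv2.imread("pics/side0.png")
for n,a,b in(("j1",(185,283),(384,268)),("j2",(315,158),(301,180)),("j3",(343,112),(264,156)),("in",(329,305),(427,205)),):
    (ea,ca),(eb,cb)=lid(S,"scene",a),lid(D,"side",b);p,e=tri(ea,eb);print(n,p.round(4),round(e,4),np.round([ca,cb],4).tolist())
for n,a,b in(("counter top",(235,214),(308,250)),("vial top",(292.5,294),(401,232)),):
    p,e=tri(a,b);print(n,p.round(4),round(e,4))
print("dish",plane("scene",(407,130),.018).round(3))
for n,q,z in(("turq",(278,118),.097),("pink",(317,77),.097)):print(n,plane("scene",q,z).round(3))
for n,q in zip("abc",[(397,130),(325,230),(248,345)]):print("pad",n,plane("scene",(270+q[0]/2.7,155+q[1]/2.7),0).round(4))
E
```

```text
wall [0.6401 0.2177 0.0535] 0.0019
wall [0.6294 0.113  0.0563] 0.0027
wall [0.622  0.0113 0.0541] 0.0007
wall [ 0.6128 -0.0921  0.0525] 0.0029
wall [ 0.6038 -0.1943  0.054 ] 0.0026
wall [0.7433 0.209  0.0572] 0.0033
wall [ 0.7071 -0.2072  0.0557] 0.0036
j1 [ 0.4512 -0.2348  0.0939] 0.0011 [[0.4526, -0.2332, 0.0409], [0.4501, -0.2359, 0.0391]]
j2 [0.4844 0.096  0.0944] 0.0023 [[0.4845, 0.097, 0.0413], [0.4826, 0.0917, 0.0378]]
j3 [0.4675 0.2455 0.0949] 0.0014 [[0.4679, 0.245, 0.0402], [0.4666, 0.2419, 0.0375]]
in [ 0.6563 -0.1489  0.0946] 0.001 [[0.6555, -0.1474, 0.0407], [0.6551, -0.1499, 0.0395]]
counter top [ 0.4014 -0.0597  0.0349] 0.0032
vial top [ 0.5867 -0.1423  0.0475] 0.0061
dish [0.587 0.348 0.018]
turq [0.36  0.153 0.097]
pink [0.357 0.319 0.097]
pad a [0.6857 0.1733 0.    ]
pad b [0.6747 0.0636 0.    ]
pad c [ 0.6672 -0.043   0.    ]
```

```bash
cat > plan.py <<'E'
import numpy as np
TH=np.radians(-5.03);C=np.array([.6714,.0067]);ex=np.array([np.cos(TH),np.sin(TH)]);ey=np.array([-ex[1],ex[0]])
W=lambda bay,l:C+ex*l[0]+ey*(l[1]+bay)
L=lambda bay,p:np.array([(p-C)@ex,(p-C)@ey-bay])
R0=.0476
def push(jar,bay,ctrl,end=0.,step=.011):      # jar-centre path -> TCP poses (x,y,yaw)
    p0=L(bay,np.array(jar));c=np.array([ctrl,0]);a=np.array([-.088,0]);t=np.linspace(0,1,400)[:,None]
    P=np.vstack([(1-t)**2*p0+2*t*(1-t)*c+t*t*a,np.c_[np.linspace(a[0]+.0005,end,100),np.zeros(100)]])
    s=np.r_[0,np.cumsum(np.linalg.norm(np.diff(P,axis=0),axis=1))]
    T=np.gradient(P,s+np.arange(len(s))*1e-9,axis=0);h=np.arctan2(T[:,1],T[:,0])+TH
    q=np.linspace(0,s[-1],int(np.ceil(s[-1]/step))+1)
    J=np.array([W(bay,[np.interp(v,s,P[:,0]),np.interp(v,s,P[:,1])]) for v in q]);H=np.interp(q,s,h)
    return [(j[0]-R0*np.cos(b),j[1]-R0*np.sin(b),b) for j,b in zip(J,H)]
def emit(pose,rows):   # pose,rows: (x,y,z,yaw[,open]); prints calls, returns last commanded pose
    i=0;cur=np.array(pose,float)
    while i<len(rows):
        out=[];b=cur.copy()
        while i<len(rows) and len(out)<8:
            r=np.array(rows[i]);d=r[:3]-b[:3];c,s=np.cos(b[3]),np.sin(b[3])
            v=np.array([-(r[3]-b[3])/(np.pi/2),(c*d[0]+s*d[1])/.1,(s*d[0]-c*d[1])/.1,-d[2]/.1]).round(2)
            if abs(v).max()>1:break
            out.append([0,0,*v.tolist(),r[4]]);i+=1
            cur[:2]=b[:2]+.1*(v[1]*np.array([c,s])+v[2]*np.array([s,-c]));cur[2]=b[2]-.1*v[3];cur[3]=b[3]-v[0]*np.pi/2
        assert out;print(",  ".join(",".join(f"{x:g}" for x in r) for r in out));print()
    print("end",cur.round(4));return cur
def line(a,b,n,o):return [tuple(np.array(a)+(np.array(b)-np.array(a))*k/n)+(o,) for k in range(1,n+1)]
def job(pose,jar,bay,ctrl,flip=0,zt=.15,n=10,zp=.065,o=.4):
    P=push(jar,bay,ctrl);f=flip*np.pi;x,y,h=P[0]
    pre=(x-.015*np.cos(h),y-.015*np.sin(h))
    R=line(pose,(*pre,zt,h+f),n,o)+line((*pre,zt,h+f),(*pre,zp,h+f),3,o)+[(x,y,zp,h+f,o)]
    k=len(R);R+=[(*p[:2],zp,p[2]+f,o) for p in P]+[(*P[-1][:2],zp,P[-1][2]+f,o)]
    print("yaws",np.degrees([P[0][2]+f,P[-1][2]+f]).round(),"pre",np.round(pre,3),"push starts row",k)
    return emit(pose,R)
E
python3 -c "
from plan import *
job((.1563,.6562,.2265,-.234),(.4675,.2455),.156,-.13,n=11)"
```

```text
yaws [-39.  -5.] pre [0.419 0.285] push starts row 15
0,0,0.03,0.31,0.27,0.07,0.4,  0,0,0.05,0.62,0.55,0.14,0.4,  0,0,0.08,0.93,0.82,0.21,0.4

0,0,0.02,0.34,0.23,0.07,0.4,  0,0,0.05,0.69,0.46,0.14,0.4

0,0,0.03,0.36,0.21,0.07,0.4,  0,0,0.05,0.71,0.41,0.14,0.4

0,0,0.03,0.38,0.18,0.07,0.4,  0,0,0.05,0.75,0.35,0.14,0.4

0,0,0.03,0.39,0.15,0.07,0.4,  0,0,0.06,0.78,0.29,0.13,0.4,  0,0,0.06,0.78,0.29,0.42,0.4,  0,0,0.06,0.78,0.29,0.7,0.4,  0,0,0.06,0.78,0.29,0.98,0.4,  0,0,0.06,0.93,0.3,0.98,0.4,  0,0,0.06,0.93,0.3,0.98,0.4

0,0,-0.01,0.11,0.01,0,0.4,  0,0,-0.02,0.22,0.01,0,0.4,  0,0,-0.03,0.32,0.01,0,0.4,  0,0,-0.03,0.43,0.02,0,0.4,  0,0,-0.05,0.54,0.02,0,0.4,  0,0,-0.06,0.65,0.02,0,0.4,  0,0,-0.07,0.76,0.02,0,0.4,  0,0,-0.09,0.87,0.02,0,0.4

0,0,-0.02,0.11,0.01,0,0.4,  0,0,-0.05,0.22,0.03,0,0.4,  0,0,-0.08,0.33,0.04,0,0.4,  0,0,-0.13,0.45,0.06,0,0.4,  0,0,-0.2,0.57,0.08,0,0.4,  0,0,-0.29,0.69,0.1,0,0.4,  0,0,-0.29,0.79,0.06,0,0.4,  0,0,-0.29,0.89,0.01,0,0.4

0,0,-0,0.11,-0,0,0.4,  0,0,-0,0.22,-0,0,0.4,  0,0,-0,0.33,-0,0,0.4,  0,0,-0,0.44,-0.01,0,0.4,  0,0,-0,0.55,-0.01,0,0.4,  0,0,-0,0.65,-0.01,0,0.4,  0,0,-0,0.65,-0.01,0,0.4

end [ 0.6372  0.1667  0.0655 -0.0926]
```

Emit:
{"fn": "arm_command", "kwargs": {"series": [0,0,0.03,0.31,0.27,0.07,0.4,0,0,0.05,0.62,0.55,0.14,0.4,0,0,0.08,0.93,0.82,0.21,0.4]}}

```text
t: 0.48
eef_pos: [0.2283, 0.5539, 0.2058]
ee_rot: [3.141, -0.0, -0.361]
force: [1.2, 0.0, 0.4]
width: 0.0633
gripper_force: 0.0
```

Emit:
{"fn": "arm_command", "kwargs": {"series": [0,0,0.02,0.34,0.23,0.07,0.4,0,0,0.05,0.69,0.46,0.14,0.4]}}

```text
t: 0.72
eef_pos: [0.2768, 0.4866, 0.192]
ee_rot: [3.141, -0.0, -0.439]
force: [0.8, 0.0, 0.1]
width: 0.0431
gripper_force: 0.0
```

Emit:
{"fn": "arm_command", "kwargs": {"series": [0,0,0.03,0.36,0.21,0.07,0.4,0,0,0.05,0.71,0.41,0.14,0.4]}}

```text
t: 0.98
eef_pos: [0.3237, 0.4193, 0.178]
ee_rot: [3.141, -0.0, -0.518]
force: [-0.0, -0.3, -0.0]
width: 0.035
gripper_force: 0.0
```

Emit:
{"fn": "arm_command", "kwargs": {"series": [0,0,0.03,0.38,0.18,0.07,0.4,0,0,0.05,0.75,0.35,0.14,0.4]}}

```text
t: 1.23
eef_pos: [0.3716, 0.3519, 0.1641]
ee_rot: [3.141, 0.0, -0.596]
force: [0.3, 0.1, -0.5]
width: 0.0351
gripper_force: 0.0
```

Emit:
{"fn": "arm_command", "kwargs": {"series": [0,0,0.03,0.39,0.15,0.07,0.4,0,0,0.06,0.78,0.29,0.13,0.4,0,0,0.06,0.78,0.29,0.13,0.4]}}

```text
t: 1.6
eef_pos: [0.42, 0.2831, 0.1507]
ee_rot: [3.14, -0.0, -0.693]
force: [-0.4, 1.3, 0.4]
width: 0.0348
gripper_force: 0.0
```

Run:
```python
from h import *
s=arm.get_state();print(s["t"],s["eef_pos"],s["ee_rot"],s["q"].round(2),s["width"])
cv2.imwrite("pics/w1.png",np.hstack([arm.grab_frame("side")[60:300,120:460],arm.grab_frame("wrist")[::2,::2][:,:].copy() if 0 else cv2.resize(arm.grab_frame("wrist"),(384,240))]))
```

```text
1.6 [0.41998868 0.28306494 0.15066679] [ 3.13967989e+00 -8.97714491e-06 -6.93066634e-01] [ 0.98  0.15 -0.46 -0.   -0.96 -0.1 ] 0.03477473105854168
```

View pics/w1.png

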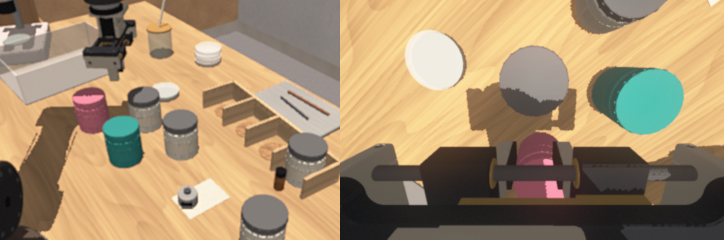

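The wrist view shows the jar_3 lid centred between the fingers, at about (534,80) in the composite. Pink is close behind the fingers, so I'll measure that gap before lowering.

Run:
```python
from h import *
S=cv2.imread("pics/scene0.png");D=cv2.imread("pics/side0.png")
for n,a,b in(("pink",(317,77),(211,156)),("turq",(278,118),(242,188))):
    (ea,ca),(eb,cb)=lid(S,"scene",a,14),lid(D,"side",b,14);p,e=tri(ea,eb);print(n,p.round(4),round(e,4),np.round([ca,cb],4).tolist())
W=arm.grab_frame("wrist");s=arm.get_state();print(lid(W,"wrist",(323,130),25)[1], W[130,323])
t=s["eef_pos"][:2];y=s["ee_rot"][2]
for q in((.354,.322),(.4675,.2455)):
    d=np.array(q)-t;print("tool xy",d@[np.cos(y),np.sin(y)],d@[np.sin(y),-np.cos(y)])
```

```text
pink [0.3506 0.3272 0.0965] 0.0024 [[0.3494, 0.3295, 0.0403], [0.3507, 0.325, 0.0394]]
turq [0.358 0.153 0.094] 0.001 [[0.3593, 0.1516, 0.0389], [0.3578, 0.15, 0.0393]]
(0.4676496386528015, 0.24584315717220306, 0.0407307893037796) [151 157 164]
tool xy -0.07359578587685181 0.013597689527150299
tool xy 0.06264453367958775 0.00044187989188863754
```

Emit:
{"fn": "arm_command", "kwargs": {"series": [0,0,0,0,0,0.28,0.4,0,0,0,0,0,0.56,0.4,0,0,0,0,0,0.85,0.4,0,0,0,0.08,0,0.85,0.4,0,0,0,0.15,0,0.85,0.4]}}

```text
t: 2.38
eef_pos: [0.4316, 0.2767, 0.0674]
ee_rot: [-3.141, -0.0, -0.688]
force: [-1.6, -0.0, 1.4]
width: 0.0353
gripper_force: 1.1
```

Emit:
{"fn": "arm_command", "kwargs": {"series": [0,0,-0.01,0.11,0.01,0,0.4,0,0,-0.02,0.22,0.01,0,0.4,0,0,-0.03,0.32,0.01,0,0.4,0,0,-0.03,0.43,0.02,0,0.4,0,0,-0.05,0.54,0.02,0,0.4,0,0,-0.06,0.65,0.02,0,0.4,0,0,-0.07,0.76,0.02,0,0.4,0,0,-0.09,0.87,0.02,0,0.4]}}

```text
t: 3.38
eef_pos: [0.4973, 0.2187, 0.0669]
ee_rot: [-3.141, 0.0, -0.548]
force: [-3.3, 2.7, 3.1]
width: 0.0353
gripper_force: 1.7
```

Run:
```python
from h import *
s=arm.get_state();t=s["eef_pos"];y=s["ee_rot"][2];print(s["t"],t,y,s["force"])
cv2.imwrite("pics/w2.png",np.hstack([arm.grab_frame("side")[60:300,120:460],cv2.resize(arm.grab_frame("wrist"),(384,240))]))
```

```text
3.375 [0.49732995 0.21868722 0.0668674 ] -0.5475113862584691 [-3.31075033  2.673913    3.0519437 ]
```

View pics/w2.png

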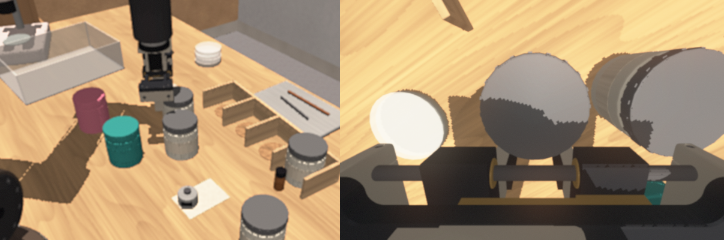

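The jar sits centred between both fingers, and the dish is clear on the left. Continuing.

Emit:
{"fn": "arm_command", "kwargs": {"series": [0,0,-0.02,0.11,0.01,0,0.4,0,0,-0.05,0.22,0.03,0,0.4,0,0,-0.08,0.33,0.04,0,0.4,0,0,-0.13,0.45,0.06,0,0.4,0,0,-0.2,0.57,0.08,0,0.4,0,0,-0.29,0.69,0.1,0,0.4,0,0,-0.29,0.79,0.06,0,0.4]}}

```text
t: 4.35
eef_pos: [0.5608, 0.1721, 0.0664]
ee_rot: [3.141, 0.001, -0.095]
force: [-2.8, 0.0, 1.7]
width: 0.0352
gripper_force: 1.3
```

```bash
cat >> h.py <<'E'
def snap(name,flip=0):
    from plan import L
    s=arm.get_state();t=s["eef_pos"];y=s["ee_rot"][2]+flip*np.pi
    W=arm.grab_frame("wrist");print("t",s["t"],"tcp",t.round(4),"yaw",round(s["ee_rot"][2],3),"F",s["force"].round(1))
    cv2.imwrite(f"pics/{name}.png",np.hstack([arm.grab_frame("side")[60:300,120:460],cv2.resize(W,(384,240))]))
    jar=t[:2]+.0476*np.array([np.cos(y),np.sin(y)])
    for b in(-.052,.052,.156):print(b,"tcp local",L(b,t[:2]).round(4),"jar est",L(b,jar).round(4))
E
python3 -c "
from h import *
snap('w3')"
```

```text
t 4.35 tcp [0.5608 0.1721 0.0664] yaw -0.095 F [-2.8  0.   1.7]
-0.052 tcp local [-0.1246  0.2071] jar est [-0.077   0.2068]
0.052 tcp local [-0.1246  0.1031] jar est [-0.077   0.1028]
0.156 tcp local [-0.1246 -0.0009] jar est [-0.077  -0.0012]
```

View pics/w3.png

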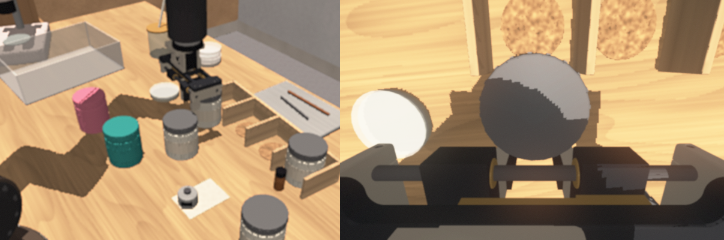

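Jar 3 is centred on its bay: dividers at about x=481 and 585, lid centre at 535. Pushing in.

Emit:
{"fn": "arm_command", "kwargs": {"series": [0,0,0,0.1,-0.01,0,0.4,0,0,0,0.21,-0.01,0,0.4,0,0,0,0.32,-0.01,0,0.4,0,0,0,0.43,-0.01,0,0.4,0,0,0,0.54,-0.01,0,0.4,0,0,0,0.65,-0.01,0,0.4,0,0,0,0.72,-0.01,0,0.4,0,0,0,0.76,-0.01,0,0.4]}}

```text
t: 5.45
eef_pos: [0.6373, 0.1667, 0.0663]
ee_rot: [3.142, 0.0, -0.093]
force: [-4.0, 0.2, 1.8]
width: 0.0353
gripper_force: 1.4
```

```bash
python3 -c "
from h import *
snap('w4')"
```

```text
t 5.45 tcp [0.6373 0.1667 0.0663] yaw -0.093 F [-4.   0.2  1.8]
-0.052 tcp local [-0.048   0.2084] jar est [-0.0004  0.2081]
0.052 tcp local [-0.048   0.1044] jar est [-0.0004  0.1041]
0.156 tcp local [-0.048   0.0004] jar est [-0.0004  0.0001]
```

View pics/w4.png

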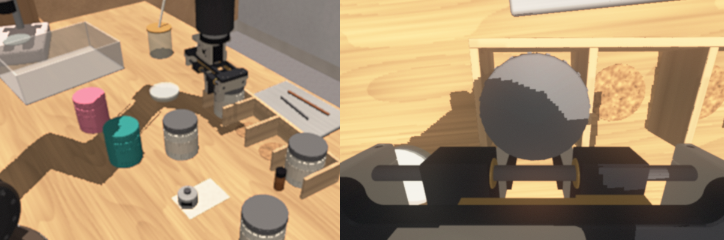

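Jar 3 stands inside the bay, close to the back wall. Retreating and planning jar 2.

Emit:
{"fn": "arm_command", "kwargs": {"series": [0,0,0,-0.15,0,0,0.4,0,0,0,-0.3,0,0,0.4,0,0,0,-0.3,0,-0.28,0.4,0,0,0,-0.3,0,-0.57,0.4,0,0,0,-0.3,0,-0.85,0.4]}}

```text
t: 6.18
eef_pos: [0.606, 0.1698, 0.1527]
ee_rot: [-3.141, -0.0, -0.092]
force: [0.6, 0.1, -0.2]
width: 0.0353
gripper_force: 0.0
```

```bash
python3 -c "
from plan import *
job((.6075,.1695,.1505,-.0926),(.4840,.0955),.052,-.13,n=6)"
```

```text
yaws [-22.  -5.] pre [0.426 0.119] push starts row 10
0,0,0.03,-0.29,0.11,0,0.4,  0,0,0.06,-0.59,0.22,0,0.4,  0,0,0.09,-0.88,0.33,0,0.4

0,0,0.04,-0.27,0.16,0,0.4,  0,0,0.07,-0.55,0.31,0,0.4,  0,0,0.1,-0.82,0.46,0.01,0.4,  0,0,0.1,-0.82,0.46,0.29,0.4,  0,0,0.1,-0.82,0.46,0.57,0.4,  0,0,0.1,-0.82,0.46,0.86,0.4,  0,0,0.1,-0.68,0.48,0.85,0.4,  0,0,0.1,-0.68,0.48,0.85,0.4

0,0,-0.01,0.11,0.01,0,0.4,  0,0,-0.02,0.22,0.01,0,0.4,  0,0,-0.03,0.33,0.02,0,0.4,  0,0,-0.05,0.44,0.02,0,0.4,  0,0,-0.06,0.55,0.02,0,0.4,  0,0,-0.08,0.66,0.02,0,0.4,  0,0,-0.1,0.77,0.02,0,0.4,  0,0,-0.13,0.88,0.02,0,0.4

0,0,-0.03,0.11,0.02,0,0.4,  0,0,-0.06,0.22,0.04,0,0.4,  0,0,-0.06,0.33,0.03,0,0.4,  0,0,-0.06,0.44,0.02,0,0.4,  0,0,-0.06,0.55,0.01,0,0.4,  0,0,-0.06,0.66,-0,0,0.4,  0,0,-0.06,0.77,-0.01,0,0.4,  0,0,-0.06,0.88,-0.02,0,0.4

0,0,-0,0.11,-0.01,0,0.4,  0,0,-0,0.22,-0.01,0,0.4,  0,0,-0,0.22,-0.01,0,0.4

end [ 0.629   0.063   0.0655 -0.0926]
```

Emit:
{"fn": "arm_command", "kwargs": {"series": [0,0,0.03,-0.29,0.11,0,0.4,0,0,0.06,-0.59,0.22,0,0.4,0,0,0.09,-0.88,0.33,0,0.4]}}

```text
t: 6.55
eef_pos: [0.5145, 0.1446, 0.1516]
ee_rot: [-3.141, -0.0, -0.235]
force: [-0.0, 0.6, 0.1]
width: 0.035
gripper_force: 0.0
```

Emit:
{"fn": "arm_command", "kwargs": {"series": [0,0,0.04,-0.27,0.16,0,0.4,0,0,0.07,-0.55,0.31,0,0.4,0,0,0.1,-0.82,0.46,0.01,0.4,0,0,0.1,-0.82,0.46,0.01,0.4]}}

```text
t: 7.05
eef_pos: [0.4236, 0.1183, 0.1508]
ee_rot: [-3.14, -0.0, -0.39]
force: [0.5, 0.7, 1.0]
width: 0.0352
gripper_force: 0.0
```

Run:
```python
from h import *
s=arm.get_state();W=arm.grab_frame("wrist");print(s["t"],s["eef_pos"],s["ee_rot"])
for uv in((323,120),(300,100),(340,100)):print(uv,W[uv[1],uv[0]],np.round(lid(W,"wrist",uv,25)[1],4))
print([np.round(lid(arm.grab_frame("scene"),"scene",uv,9)[1],4) for uv in((397,178),)])
```

```text
7.05 [0.42356649 0.11834193 0.1507653 ] [-3.14032525e+00 -1.36763735e-04 -3.90124918e-01]
(323, 120) [147 153 159] [0.4875 0.0946 0.0407]
(300, 100) [142 149 157] [0.4854 0.0966 0.0411]
(340, 100) [147 154 162] [0.4875 0.0946 0.0407]Traceback (most recent call last):
  File "<stdin>", line 4, in <module>
  File "h.py", line 17, in lid
    w=np.array([plane(n,p[0],z)[:2] for p in c]);(x,y),r=cv2.minEnclosingCircle(np.float32(w))
                ~~~~~^^^^^^^^^^
  File "h.py", line 7, in plane
    o,d=ray(n,uv);return o+d*(z-o[2])/d[2]
        ~~~^^^^^^
  File "h.py", line 4, in ray
    m=arm.camera_model(n);f=200/np.tan(np.radians(m["fovy"]/2));P=m["pose"]
ValueError: time passes only in moves, steps and waits
```

Emit:
{"fn": "arm_command", "kwargs": {"series": [0,0,0,0,0,0.28,0.4,0,0,0,0,0,0.57,0.4,0,0,0,0,0,0.85,0.4,0,0,0,0.08,0,0.85,0.4,0,0,0,0.15,0,0.85,0.4]}}

```text
t: 7.78
eef_pos: [0.441, 0.1136, 0.0661]
ee_rot: [-3.142, -0.0, -0.39]
force: [-1.8, 0.8, 1.2]
width: 0.0349
gripper_force: 1.6
```

Emit:
{"fn": "arm_command", "kwargs": {"series": [0,0,-0.01,0.11,0.01,0,0.4,0,0,-0.02,0.22,0.01,0,0.4,0,0,-0.03,0.33,0.02,0,0.4,0,0,-0.05,0.44,0.02,0,0.4,0,0,-0.06,0.55,0.02,0,0.4,0,0,-0.08,0.66,0.02,0,0.4,0,0,-0.1,0.77,0.02,0,0.4,0,0,-0.13,0.88,0.02,0,0.4]}}

```text
t: 8.78
eef_pos: [0.5209, 0.0775, 0.066]
ee_rot: [3.141, 0.0, -0.186]
force: [-4.3, 0.9, 1.2]
width: 0.0352
gripper_force: 1.9
```

Emit:
{"fn": "arm_command", "kwargs": {"series": [0,0,-0.03,0.11,0.02,0,0.4,0,0,-0.06,0.16,0.04,0,0.4,0,0,-0.06,0.16,0.04,0,0.4]}}

```text
t: 9.15
eef_pos: [0.5362, 0.0706, 0.0659]
ee_rot: [-3.142, -0.001, -0.094]
force: [-0.4, -1.6, 0.2]
width: 0.0352
gripper_force: 0.5
```

```bash
python3 -c "
from h import *
snap('w5')"
```

```text
t 9.15 tcp [0.5362 0.0706 0.0659] yaw -0.094 F [-0.4 -1.6  0.2]
-0.052 tcp local [-0.1403  0.1038] jar est [-0.0927  0.1035]
0.052 tcp local [-0.1403 -0.0002] jar est [-0.0927 -0.0005]
0.156 tcp local [-0.1403 -0.1042] jar est [-0.0927 -0.1045]
```

View pics/w5.png

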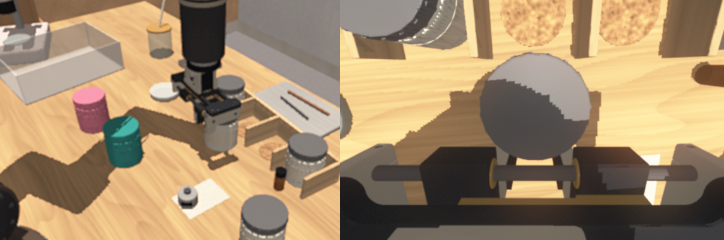

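Jar 2 is centred on its bay, with the lid centre at 535 between dividers at about 482 and 585.

Emit:
{"fn": "arm_command", "kwargs": {"series": [0,0,0,0.12,0,0,0.4,0,0,0,0.24,0,0,0.4,0,0,0,0.36,0,0,0.4,0,0,0,0.48,-0.01,0,0.4,0,0,0,0.6,-0.01,0,0.4,0,0,0,0.71,-0.01,0,0.4,0,0,0,0.8,-0.01,0,0.4,0,0,0,0.86,-0.01,0,0.4]}}

```text
t: 10.25
eef_pos: [0.6215, 0.064, 0.0655]
ee_rot: [3.141, 0.001, -0.093]
force: [-6.4, 0.4, 5.3]
width: 0.035
gripper_force: 3.3
```

Emit:
{"fn": "arm_command", "kwargs": {"series": [0,0,0,0.04,0,0,0.4,0,0,0,0.06,0,0,0.4,0,0,0,0.06,0,0,0.4,0,0,0,-0.1,0,0,0.4,0,0,0,-0.24,0,0,0.4,0,0,0,-0.24,0,-0.28,0.4,0,0,0,-0.24,0,-0.57,0.4,0,0,0,-0.24,0,-0.85,0.4]}}

```text
t: 11.25
eef_pos: [0.5968, 0.0666, 0.1516]
ee_rot: [-3.141, -0.001, -0.092]
force: [0.3, -0.3, -0.8]
width: 0.0349
gripper_force: 0.0
```

Run:
```python
from h import *
s=arm.get_state();p=s["eef_pos"];y=s["ee_rot"][2]
W=arm.grab_frame("wrist")
print(s["t"],p,y,W[80,323],W[50,323])
from plan import *
for uv in((323,80),(323,100),(300,80),(345,70)):
    try:
        r=lid(W,"wrist",uv,25)[1];print(uv,np.round(r,4),L(.052,np.array(r[:2])).round(4))
    except Exception as e:print(uv,e)
# plan j1, flipped: yaw target 69-180
job((*p[:2],p[2],y),(.4515,-.2345),-.052,-.13,flip=-1,n=16)
```

```text
11.25 [0.59681723 0.06658509 0.15164106] -0.09201995301590293 [163 167 177] [160 167 178]
(323, 80) 'function' object has no attribute 'copy'
(323, 100) 'function' object has no attribute 'copy'
(300, 80) 'function' object has no attribute 'copy'
(345, 70) 'function' object has no attribute 'copy'
yaws [-113. -185.] pre [ 0.427 -0.292] push starts row 20
0,0,0.07,-0.09,0.23,0,0.4,  0,0,0.15,-0.17,0.47,0,0.4,  0,0,0.22,-0.26,0.7,0,0.4,  0,0,0.3,-0.34,0.93,0,0.4

0,0,0.07,0.03,0.25,0.01,0.4,  0,0,0.15,0.06,0.49,0.01,0.4,  0,0,0.22,0.09,0.74,0.01,0.4,  0,0,0.3,0.12,0.99,0.01,0.4

0,0,0.07,0.14,0.2,-0,0.4,  0,0,0.15,0.28,0.41,0,0.4,  0,0,0.22,0.41,0.61,0,0.4,  0,0,0.3,0.55,0.82,0,0.4

0,0,0.07,0.22,0.12,0,0.4,  0,0,0.15,0.44,0.24,0,0.4,  0,0,0.22,0.65,0.36,0.01,0.4,  0,0,0.3,0.87,0.48,0.01,0.4,  0,0,0.3,0.87,0.48,0.29,0.4,  0,0,0.3,0.87,0.48,0.57,0.4,  0,0,0.3,0.87,0.48,0.86,0.4,  0,0,0.3,0.74,0.41,0.86,0.4

0,0,-0,-0,0.01,-0,0.4,  0,0,0,-0.11,0.01,-0,0.4,  0,0,0,-0.22,0.01,-0,0.4,  0,0,0.01,-0.33,0.01,-0,0.4,  0,0,0.01,-0.44,0.01,-0,0.4,  0,0,0.02,-0.55,0.01,-0,0.4,  0,0,0.02,-0.66,0.01,-0,0.4,  0,0,0.03,-0.77,0.01,-0,0.4

0,0,0,-0.11,0.01,-0,0.4,  0,0,0.01,-0.22,0.01,-0,0.4,  0,0,0.02,-0.33,0.01,-0,0.4,  0,0,0.02,-0.44,0.02,-0,0.4,  0,0,0.03,-0.55,0.02,-0,0.4,  0,0,0.04,-0.66,0.02,-0,0.4,  0,0,0.06,-0.77,0.02,-0,0.4,  0,0,0.07,-0.88,0.02,-0,0.4

0,0,0.02,-0.11,0.02,-0,0.4,  0,0,0.05,-0.22,0.03,-0,0.4,  0,0,0.08,-0.33,0.04,-0,0.4,  0,0,0.14,-0.45,0.06,-0,0.4,  0,0,0.22,-0.57,0.1,-0,0.4,  0,0,0.38,-0.72,0.15,-0,0.4,  0,0,0.7,-0.97,0.23,-0,0.4

0,0,-0,-0.11,0,-0,0.4,  0,0,-0,-0.22,0,-0,0.4,  0,0,-0,-0.33,0,-0,0.4,  0,0,-0,-0.44,0,-0,0.4,  0,0,-0,-0.55,0,-0,0.4,  0,0,-0,-0.66,0,-0,0.4,  0,0,-0,-0.77,0,-0,0.4,  0,0,-0,-0.88,0,-0,0.4

0,0,-0,0,0,-0,0.4

end [ 0.6194 -0.0414  0.0646 -3.2336]
```

Run:
```python
import h,plan,numpy as np
s=h.arm.get_state();p=s["eef_pos"];y=s["ee_rot"][2]
I=h.arm.grab_frame("wrist")
for uv in((323,80),(323,100)):
    r=h.lid(I,"wrist",uv,25)[1];print(uv,np.round(r,4),plan.L(.052,np.array(r[:2])).round(4))
plan.job((*p[:2],.1505,y),(.4515,-.2345),-.052,-.175,flip=-1,n=16)
```

```text
(323, 80) [0.6763 0.0584 0.0404] [ 0.0004 -0.    ]
(323, 100) [0.6763 0.0584 0.0404] [ 0.0004 -0.    ]
yaws [-101. -185.] pre [ 0.439 -0.296] push starts row 20
0,0,0.07,-0.08,0.23,0,0.4,  0,0,0.13,-0.16,0.47,0,0.4,  0,0,0.2,-0.24,0.7,0,0.4,  0,0,0.27,-0.31,0.94,0,0.4

0,0,0.06,0.02,0.25,0,0.4,  0,0,0.13,0.05,0.49,0,0.4,  0,0,0.2,0.07,0.74,0,0.4,  0,0,0.26,0.1,0.99,0,0.4

0,0,0.07,0.12,0.22,0,0.4,  0,0,0.14,0.24,0.43,0,0.4,  0,0,0.2,0.36,0.65,0,0.4,  0,0,0.27,0.48,0.87,0,0.4

0,0,0.07,0.2,0.14,0,0.4,  0,0,0.13,0.39,0.29,0,0.4,  0,0,0.2,0.59,0.44,0,0.4,  0,0,0.27,0.79,0.59,0.01,0.4,  0,0,0.27,0.79,0.59,0.29,0.4,  0,0,0.27,0.79,0.59,0.57,0.4,  0,0,0.27,0.79,0.59,0.86,0.4,  0,0,0.27,0.66,0.53,0.85,0.4

0,0,-0,-0.01,-0,0,0.4,  0,0,0,-0.11,0,0,0.4,  0,0,0.01,-0.22,0.01,0,0.4,  0,0,0.02,-0.33,0.01,0,0.4,  0,0,0.03,-0.43,0.01,0,0.4,  0,0,0.04,-0.54,0.01,0,0.4,  0,0,0.05,-0.65,0.01,0,0.4,  0,0,0.06,-0.76,0.01,0,0.4

0,0,0.01,-0.1,0.01,0,0.4,  0,0,0.03,-0.21,0.02,0,0.4,  0,0,0.05,-0.32,0.03,0,0.4,  0,0,0.06,-0.42,0.03,0,0.4,  0,0,0.09,-0.53,0.03,0,0.4,  0,0,0.11,-0.64,0.04,0,0.4,  0,0,0.14,-0.75,0.04,0,0.4,  0,0,0.17,-0.86,0.03,0,0.4

0,0,0.05,-0.11,0.03,0,0.4,  0,0,0.09,-0.22,0.06,0,0.4,  0,0,0.15,-0.33,0.08,0,0.4,  0,0,0.23,-0.45,0.1,0,0.4,  0,0,0.31,-0.57,0.11,0,0.4,  0,0,0.41,-0.7,0.12,0,0.4,  0,0,0.52,-0.84,0.11,0,0.4,  0,0,0.62,-0.96,0.07,0,0.4

0,0,0.08,-0.11,0.05,0,0.4,  0,0,0.08,-0.22,0.04,0,0.4,  0,0,0.08,-0.32,0.03,0,0.4,  0,0,0.08,-0.43,0.01,0,0.4,  0,0,0.08,-0.53,-0,0,0.4,  0,0,0.08,-0.64,-0.01,0,0.4,  0,0,0.08,-0.75,-0.03,0,0.4,  0,0,0.08,-0.85,-0.04,0,0.4

0,0,-0,-0.11,0,0,0.4,  0,0,-0,-0.11,0,0,0.4

end [ 0.6195 -0.041   0.0655 -3.2328]
```

Jar 2 is at local (0.4, 0) mm, fully inside its bay. On to jar 1.

Emit:
{"fn": "arm_command", "kwargs": {"series": [0,0,0.07,-0.08,0.23,0,0.4,0,0,0.13,-0.16,0.47,0,0.4,0,0,0.2,-0.24,0.7,0,0.4,0,0,0.27,-0.31,0.94,0,0.4]}}

```text
t: 11.85
eef_pos: [0.5568, -0.0248, 0.1502]
ee_rot: [-3.141, -0.0, -0.52]
force: [0.4, -0.2, 0.4]
width: 0.035
gripper_force: 0.0
```

Emit:
{"fn": "arm_command", "kwargs": {"series": [0,0,0.06,0.02,0.25,0,0.4,0,0,0.13,0.05,0.49,0,0.4,0,0,0.2,0.07,0.74,0,0.4,0,0,0.26,0.1,0.99,0,0.4]}}

```text
t: 12.35
eef_pos: [0.5166, -0.1158, 0.1502]
ee_rot: [-3.141, -0.0, -0.928]
force: [0.6, -0.3, 0.0]
width: 0.035
gripper_force: 0.0
```

Emit:
{"fn": "arm_command", "kwargs": {"series": [0,0,0.07,0.12,0.22,0,0.4,0,0,0.14,0.24,0.43,0,0.4,0,0,0.2,0.36,0.65,0,0.4,0,0,0.27,0.48,0.87,0,0.4]}}

```text
t: 12.85
eef_pos: [0.4761, -0.2065, 0.1502]
ee_rot: [-3.141, -0.0, -1.352]
force: [0.4, 0.1, -0.3]
width: 0.0352
gripper_force: 0.0
```

Emit:
{"fn": "arm_command", "kwargs": {"series": [0,0,0.07,0.2,0.14,0,0.4,0,0,0.13,0.39,0.29,0,0.4,0,0,0.2,0.59,0.44,0,0.4,0,0,0.27,0.79,0.59,0,0.4,0,0,0.27,0.79,0.59,0,0.4,0,0,0.27,0.79,0.59,0,0.4]}}

```text
t: 13.6
eef_pos: [0.4366, -0.2957, 0.1503]
ee_rot: [-3.141, 0.0, -1.772]
force: [0.2, 0.1, 0.8]
width: 0.0352
gripper_force: 0.0
```

Run:
```python
import h,plan,numpy as np
s=h.arm.get_state();p=s["eef_pos"];y=s["ee_rot"][2];print(s["t"],p,y,s["q"].round(2))
I=h.arm.grab_frame("scene");r=h.lid(I,"scene",(185,283));print(r[1])
d=np.array([.4515,-.2345])-p[:2];print("tool xy of jar",d@[np.cos(y),np.sin(y)],d@[np.sin(y),-np.cos(y)])
```

```text
13.6 [ 0.43659585 -0.29574925  0.15030002] -1.771996179316167 [-0.22  0.18 -0.42 -0.   -0.97  0.02]
(0.45443588495254517, -0.23865115642547607, 0.04483867064118385)
tool xy of jar -0.0629922209789141 -0.002363130221255108
```

Emit:
{"fn": "arm_command", "kwargs": {"series": [0,0,0,0,0,0.28,0.4,0,0,0,0,0,0.57,0.4,0,0,0,0,0,0.85,0.4,0,0,0,-0.08,-0.01,0.85,0.4,0,0,0,-0.15,-0.02,0.85,0.4]}}

```text
t: 14.28
eef_pos: [0.4427, -0.2812, 0.0664]
ee_rot: [-3.141, -0.0, -1.772]
force: [1.2, 0.2, 0.6]
width: 0.0347
gripper_force: 0.0
```

Emit:
{"fn": "arm_command", "kwargs": {"series": [0,0,0,-0.11,0.02,0,0.4,0,0,0.01,-0.22,0.03,0,0.4,0,0,0.02,-0.33,0.03,0,0.4,0,0,0.03,-0.43,0.03,0,0.4,0,0,0.04,-0.54,0.03,0,0.4,0,0,0.05,-0.65,0.03,0,0.4,0,0,0.06,-0.76,0.03,0,0.4]}}

```text
t: 15.15
eef_pos: [0.4544, -0.2063, 0.0662]
ee_rot: [-3.141, -0.0, -1.868]
force: [-1.5, -4.3, 2.6]
width: 0.0352
gripper_force: 2.1
```

Emit:
{"fn": "arm_command", "kwargs": {"series": [0,0,0.01,-0.1,0.01,0,0.4,0,0,0.03,-0.21,0.02,0,0.4,0,0,0.05,-0.32,0.03,0,0.4,0,0,0.06,-0.42,0.03,0,0.4,0,0,0.09,-0.53,0.03,0,0.4,0,0,0.11,-0.64,0.04,0,0.4,0,0,0.14,-0.75,0.04,0,0.4,0,0,0.17,-0.86,0.03,0,0.4]}}

```text
t: 16.15
eef_pos: [0.4752, -0.1236, 0.0658]
ee_rot: [3.14, -0.002, -2.136]
force: [-5.1, -5.9, 7.1]
width: 0.0348
gripper_force: 4.0
```

```bash
python3 -c "
from h import *
snap('w6',1)"
```

```text
t 16.15 tcp [ 0.4752 -0.1236  0.0658] yaw -2.136 F [-5.1 -5.9  7.1]
-0.052 tcp local [-0.184 -0.095] jar est [-0.1622 -0.0527]
0.052 tcp local [-0.184 -0.199] jar est [-0.1622 -0.1567]
0.156 tcp local [-0.184 -0.303] jar est [-0.1622 -0.2607]
```

View pics/w6.png

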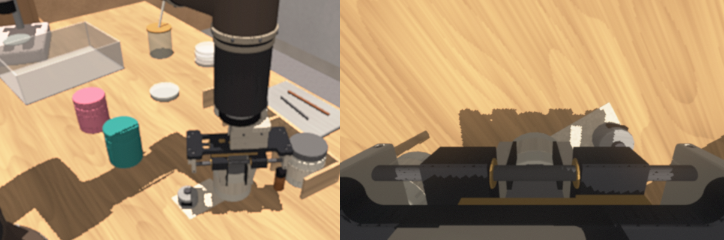

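The jar is held between the fingers, with the counter clear at about (610,135) in the composite. I'm continuing, and since my picture views are used up I'll check by numbers.

Emit:
{"fn": "arm_command", "kwargs": {"series": [0,0,0.05,-0.11,0.03,0,0.4,0,0,0.09,-0.22,0.06,0,0.4,0,0,0.15,-0.33,0.08,0,0.4,0,0,0.23,-0.45,0.1,0,0.4,0,0,0.31,-0.57,0.11,0,0.4,0,0,0.41,-0.7,0.12,0,0.4,0,0,0.52,-0.84,0.11,0,0.4,0,0,0.62,-0.96,0.07,0,0.4]}}

```text
t: 17.25
eef_pos: [0.5202, -0.0382, 0.0652]
ee_rot: [3.141, -0.003, -3.113]
force: [-4.5, -0.7, 3.8]
width: 0.0355
gripper_force: 2.4
```

Emit:
{"fn": "arm_command", "kwargs": {"series": [0,0,0.08,-0.05,0.04,0,0.4,0,0,0.08,-0.08,0.05,0,0.4,0,0,0.08,-0.08,0.05,0,0.4]}}

```text
t: 17.62
eef_pos: [0.5293, -0.0332, 0.0653]
ee_rot: [3.141, -0.0, 3.052]
force: [-3.1, 2.0, 1.6]
width: 0.035
gripper_force: 1.7
```

Run:
```python
from h import *
import plan
snap('w7',1)
for n in("scene","side"):
    I=arm.grab_frame(n);cv2.imwrite(f"pics/{n}7.png",I)
    m=arm.camera_model(n);f=200/np.tan(np.radians(m["fovy"]/2));P=m["pose"]
    def proj(p):
        c=P[:3,:3].T@(np.array(p)-P[:3,3]);return (f*c[:2]/c[2]+[m["cx"],m["cy"]])
    q=plan.W(-.052,[-.088,0])
    # sample lid-top points around the expected jar: which are lid-coloured and unhidden
    for d in((0,0),(.03,0),(-.03,0),(0,.03),(0,-.03)):
        uv=proj((q[0]+d[0],q[1]+d[1],.097)).round().astype(int);print(n,d,uv,I[uv[1],uv[0]])
```

```text
t 17.625 tcp [ 0.5293 -0.0332  0.0653] yaw 3.052 F [-3.1  2.   1.6]
-0.052 tcp local [-0.1381 -0.0002] jar est [-0.0905 -0.0003]
0.052 tcp local [-0.1381 -0.1042] jar est [-0.0905 -0.1043]
0.156 tcp local [-0.1381 -0.2082] jar est [-0.0905 -0.2083]
scene (0, 0) [322 230] [40 40 41]
scene (0.03, 0) [337 238] [81 82 86]
scene (-0.03, 0) [306 222] [15 14 15]
scene (0, 0.03) [331 217] [41 44 44]
scene (0, -0.03) [312 243] [80 83 85]
side (0, 0) [367 191] [54 51 53]
side (0.03, 0) [377 186] [56 53 55]
side (-0.03, 0) [356 195] [46 44 44]
side (0, 0.03) [358 184] [71 74 79]
side (0, -0.03) [376 197] [37 39 42]
```

Emit:
{"fn": "arm_command", "kwargs": {"series": [0,0,0,-0.1,0,0,0.4,0,0,0,-0.2,0,0,0.4,0,0,0,-0.3,0,0,0.4,0,0,0,-0.4,0,0,0.4,0,0,0,-0.48,0,0,0.4]}}

```text
t: 18.45
eef_pos: [0.5778, -0.0382, 0.0653]
ee_rot: [-3.141, -0.001, 3.049]
force: [-4.1, 0.7, 1.9]
width: 0.035
gripper_force: 1.9
```

Emit:
{"fn": "arm_command", "kwargs": {"series": [0,0,0,-0.1,0,0,0.4,0,0,0,-0.2,0,0,0.4,0,0,0,-0.3,0,0,0.4,0,0,0,-0.37,0,0,0.4,0,0,0,-0.42,0,0,0.4,0,0,0,-0.42,0,0,0.4]}}

```text
t: 19.2
eef_pos: [0.6198, -0.0418, 0.0654]
ee_rot: [3.141, 0.001, 3.049]
force: [-1.3, 0.2, -1.2]
width: 0.0352
gripper_force: 0.5
```

Emit:
{"fn": "arm_command", "kwargs": {"series": [0,0,0,0.15,0,0,0.4,0,0,0,0.3,0,0,0.4,0,0,0,0.3,0,-0.28,0.4,0,0,0,0.3,0,-0.57,0.4,0,0,0,0.3,0,-0.85,0.4,0,0,0,0.7,0,-0.95,0.4]}}

```text
t: 19.95
eef_pos: [0.5508, -0.035, 0.1623]
ee_rot: [3.141, 0.004, 3.049]
force: [-1.4, 0.2, 0.3]
width: 0.0351
gripper_force: 0.0
```

Emit:
{"fn": "arm_command", "kwargs": {"series": [0,0,0,0.4,0,-0.3,0.4,0,0,0,0.8,0,-0.6,0.4,0,0,0,0.8,0,-0.6,0.4]}}

```text
t: 20.32
eef_pos: [0.4683, -0.0277, 0.2235]
ee_rot: [3.139, 0.006, 3.05]
force: [0.8, -0.6, 0.6]
width: 0.035
gripper_force: 0.0
```

```bash
cat > chk.py <<'E'
from h import *
import plan
M={n:arm.camera_model(n) for n in("scene","side")}
F={n:arm.grab_frame(n) for n in M}
for n,I in F.items():
    cv2.imwrite(f"pics/{n}9.png",I)
    m=M[n];f=200/np.tan(np.radians(m["fovy"]/2));P=m["pose"]
    def proj(p):
        c=P[:3,:3].T@(np.array(p)-P[:3,3]);return tuple(int(v) for v in (f*c[:2]/c[2]+[m["cx"],m["cy"]]).round())
    for b in(-.156,-.052,.052,.156):
        q=plan.W(b,[0,0])
        for tol in(9,14):
            try:r=lid(I,n,proj((*q,.097)),tol)[1];print(n,b,tol,plan.L(b,np.array(r[:2])).round(4),"r",round(r[2],4))
            except Exception as e:print(n,b,tol,"hidden")
    for k,p in dict(counter=(.4014,-.0597,.035),vial=(.5867,-.1423,.05),dish=(.587,.348,.018),pink=(.3506,.3272,.097),turq=(.358,.153,.097)).items():
        u,v=proj(p);O=cv2.imread(f"pics/{n}0.png");a,c=[x[max(v-22,0):v+22,max(u-22,0):u+22].astype(np.float32) for x in(O,I)]
        g=[cv2.cvtColor(x,cv2.COLOR_BGR2GRAY) for x in(a,c)];sh,resp=cv2.phaseCorrelate(*g)
        print(n,k,"shift px",np.round(sh,2),round(resp,2),"diff",round(float(abs(a-c).mean()),1))
E
python3 chk.py
```

```text
scene -0.156 9 [-0.0024  0.0015] r 0.0408
scene -0.156 14 [0.0039 0.0105] r 0.0521
scene -0.052 9 [0.0007 0.0021] r 0.0432
scene -0.052 14 [0.0102 0.0125] r 0.0566
scene 0.052 9 [-0.0002  0.0043] r 0.0437
scene 0.052 14 [0.0094 0.0149] r 0.0578
scene 0.156 9 [0.0004 0.0002] r 0.0395
scene 0.156 14 [ 0.0001 -0.0003] r 0.0405
scene counter shift px [0.53 0.44] 1.04 diff 9.2
scene vial shift px [0.53 0.54] 1.03 diff 7.8
scene dish shift px [0.56 0.47] 1.09 diff 9.6
scene pink shift px [0.75 0.48] 0.35 diff 33.1
scene turq shift px [-0.54 -2.06] -0.08 diff 43.9
side -0.156 9 [-0.0028 -0.0013] r 0.0398
side -0.156 14 [-0.0035 -0.0008] r 0.0404
side -0.052 9 [ 0.0003 -0.0035] r 0.039
side -0.052 14 [-0.0012 -0.0012] r 0.0421
side 0.052 9 [-0.0019 -0.0023] r 0.0383
side 0.052 14 [-0.0018 -0.0018] r 0.0399
side 0.156 9 [ 0.0077 -0.0028] r 0.0536
side 0.156 14 [-0.0254 -0.0248] r 0.0929
side counter shift px [0.49 0.84] 0.8 diff 24.1
side vial shift px [0.38 0.45] 0.98 diff 8.3
side dish shift px [0.11 0.85] 0.56 diff 25.6
side pink shift px [0.5  0.52] 1.0 diff 7.3
side turq shift px [0.25 0.13] 0.38 diff 33.2
```

```bash
python3 -c "
from station import arm
print(arm.job_done())"
```

```text
the job is handed in; nothing more can be done
None
```

The job is handed in: all three loose jars stand in the free bays within about 2–3 mm of centre by camera (jar 3 checked in the scene view only). The counter, vial, dish and fourth jar show no movement beyond measurement error, and the clock was at about 20 s.

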